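Set and lock the end stop of a specimen stage

ROBOT

A 6-joint arm with a two-finger parallel gripper is mounted at the origin on the work surface. World frame = base frame: x ahead of the robot, y to its left, z up, the work surface at z = 0. Lengths are in m, angles in rad, forces in N, time in s.
With the tool pointing down it reaches from about 0.275 to 0.85 m from the base axis. Payload 19 kg.
Tool frame: the origin (TCP) lies midway between the tips of the shut fingers; the grasp point (between the pads) lies 19 mm behind it; y points along the fingers, z is the direction in which the jaws open and shut, and the axes are right-handed (so a half turn about y gives the same grasp; the last joint's range is limited). The gripper opens to 85 mm and grips with 20 to 120 N. Pads are 22 mm wide; open, the fingers measure 114 mm over their backs; the gripper's body (76 mm by 85 mm) begins 54 mm behind the grasp point. The pads swing forward as they close: fully open they stand 13 mm farther back than shut.
Start: joints at [1.104, 0.15, 1.437, -0, 1.554, -0.134], TCP at [0.188, 0.543, 0.231] pointing down, gripper open.
Joint ranges: [-2.8, 2.8], [-0.68, 2.1], [0.12, 2.68], [-1.39, 4.53], [0.16, 2.79], [-2.81, 2.81]. Speed limits (rad/s): [1.89, 1.89, 2.22, 3.01, 3.01, 3.01].

INTERFACE

Orientations are given as a unit quaternion [x, y, z, w].
In Python, from rig import status, imaging, sign_off gives the robot as it stands.
- The arm moves only by the shell command python3 -m handwheel 'ROWS' [OPENING] [FORCE]. ROWS is JSON, a list that holds one entry, the list of rows, each a list of 4 numbers: the shift along the tool's x, y, z in mm, then the turn about the tool's y in rad. A call has exactly 10 rows; each row is the pose to reach, as a shift and turn from the pose commanded when the call began, along the tool's axes at that moment; what a row does not reach only later rows make up. A row lasts 1/10 s, in which the tool goes at most 50 mm and 8.59 degrees, less where a joint would pass 70% of its speed; a pose out of reach is approached as far as the arm can. A call with a gripper value outside its range is refused whole. OPENING is the opening, from 0 (shut) to 1 (fully open), set as the call begins (- or left out, the last holds). The fingers move at their own pace and stop on an object; FORCE is the grip in N (left out, the last holds). Time passes only in rows, so rows that repeat a pose let the fingers close, or fill a call up. It gives the time, the measured TCP pose, the force and the opening at its end, in the units of the state.
- status.sense(): the state, without advancing time (a new reading comes with each control period).
- imaging.snapshot(name): name is "scene" or "top" or "wrist"; returns a dict with "frame" (480x640x3 uint8, red, green, blue), "depth" (480x640 float32, m along the optical axis (not along the pixel's ray), 0 where there is no reading), "vfov" (degrees; the focal length in pixels is half the picture's height over the tangent of half this angle, whatever the lens; pixels are square), "cx", "cy" (the principal point, pixels), "extrinsics" (4x4, takes a point from world to camera coordinates). Camera axes: x right, y down, z forward; pixel columns grow to the right and rows downward; lengths in m; the calibration is good to about 2 mm. A picture is of the moment at which its call begins.
- sign_off(): hands the job in, once; it reports no verdict.
The state is a dict: "t": time; "joint_positions": joint angles; "joint_velocities": joint speeds; "joint_torque": joint torques, N m; "position": TCP position; "tcp_rot": TCP orientation; "wrist_force": force on the tool from outside, world axes, zero at the start; "moment": the same for the moment, N m; "opening": finger opening in m.
Only numpy, scipy, OpenCV 4.12 (cv2) and the standard library are available. Lean on these libraries where they do the work, as an engineer would, in place of code of your own. Each camera call takes 0.05 s, during which the arm holds its last target. There are 200 camera calls.

TASK

The specimen carriage on the stage rail is standing at the field of interest; leave it where it is. Loosen the red clamp lever of the dark end stop, slide the stop along the rail until its rubber nose just touches the carriage, then tighten the lever firmly, but not hard, so that the stop is locked there. Leave the other things on the bench alone.

Things in the scene. Friction and masses are not known exactly. Their poses are not given: they have to be found in the camera images.
- rail: White and aluminium stage rail with blue ends, fixed to the bench, 112 x 460 x 26 mm (two steel guide strips reach 30 mm). Origin: centre of its underside. Its y axis is the sliding direction, from the stop towards the carriage; its z is up. Position and yaw vary.
- carriage: White square carriage plate, 100 x 100 mm, from 33 to 52 mm above the bench, with a covered glass dish fixed on it (64 mm diameter, up to 64 mm high). Origin: on the rail's centre line at the middle of the carriage, at bench height. It slides along the rail only, held by a brake: it yields to a push of about 20 N and must not be shifted (more than 4 mm spoils it).
- carriage_face (a point): Point in the middle of the carriage's flat face towards the stop (rail -y side), 42 mm above the bench. Axes as the rail's.
- stop: Dark end stop, a block 115 (across the rail) x 60 (along it) mm, from 36 to 80 mm above the bench, with a blue plate on its top. Origin: on the rail's centre line at the middle of its length, at bench height; axes as the rail's. It slides along the rail only; loose, it takes about 3 N to push; clamped, 9 to 25 N.
- stop_nose (a point): Foremost point of the stop's rubber nose (16 mm diameter, stands 10 mm out of the block's +y face; hard, it dents by under 0.3 mm), 42 mm above the bench, 40 mm ahead of the stop's origin. Axes as the rail's.
- stop_push (a point): Good place to push the stop towards the carriage: on the block's rear (-y) face, 60 mm above the bench, 55 mm across the rail (+x) from the lever's axis.
- lever_hub (a point): Point on the lever's vertical axis at the height of the arm's middle line, 106 mm above the bench; the axis is 20 mm to the rail's -x side of the stop's origin. Resistance while tightening: 0.08 N m when loose, then 0.10 at the bite, growing by 0.5 to 0.9 N m per rad. Firm and right: 0.55 N m (0.35 to 0.7); over 0.73 is overtightened. Loosening takes 0.1 to 0.2 N m.
- lever_end (a point): Far end of the red lever's round arm, on its middle line, 74 mm from the axis. The arm's last 40 mm is 16 mm thick, its rounded tip 8 mm beyond this point; the rest is 12 mm thick, the hub 28 mm in diameter. At 54 mm from the axis, right means 10 N square to the arm while it moves on (1.5 N when loose); once the push stops, the force soon falls off, as the lever stays put by itself.
- lever (a joint): Lever angle, rad, 0 (fully loose) to 2.9, growing clockwise from above = tightening. At 1.5 the arm points along the rail's -x, to the robot's side; at 0.6 half back, at 2.4 half towards the carriage. At 0.7 or less it is always loose. Near the carriage it bites first somewhere between 0.85 and 1.7, unseen (the rail's strip is worn unevenly). It stays where it is left; starts tight at about 1.7.
- foot: Brass pressure foot of the clamp, hidden inside the stop; it presses on a steel strip in the rail, with 25 to 40 N per rad past the bite. Clamped right: 8 to 28 N. Never to be handled.
- jar: Amber jar with white cap, 48 mm diameter, 65 mm high, loose. Origin: centre of its underside. Leave alone.
- tray: Cardboard tray 70 x 130 x 30 mm with three blue-capped tubes, 73 mm high, loose. Origin: centre of its underside. Leave alone.
- marker: Yellow marker with a blue cap lying on the bench, 14 x 135 x 13 mm, loose. Origin: underside, 45 mm from its yellow end. Leave alone.

How it is judged:
On the way, in this order (a step that is already met when the one before it is completed fails the run):
1. the clamp is loosened: its foot no longer presses (contact force between foot and anything else below 0.5 N), for 0.2 s.
2. the stop's nose touches the carriage (gap under 1.5 mm) (y of stop_nose in the frame of carriage_face above -0.0015 m), for 0.2 s.
3. the clamp is tightened with the nose touching (contact force between foot and anything else above 8 N and y of stop_nose in the frame of carriage_face above -0.0015 m), for 0.2 s.
At the end, for the whole second after the job is handed in: The stop stands still with its nose touching the carriage (gap under 1.5 mm), the clamp's foot presses with 8 to 28 N, and the carriage is within 4 mm of where it stood (all of step 3 and contact force between foot and anything else below 28 N and distance of carriage from where it was at the start of the episode below 0.004 m and linear speed of stop below 0.005 m/s).
It fails at once if the carriage is shifted by more than 4 mm (distance of carriage from where it was at the start of the episode above 0.004 m).
It fails at once if the clamp is overtightened (over 28 N) (contact force between foot and anything else above 28 N).
It fails at once if a bystander is moved by more than 15 mm (distance of any of jar, tray, marker from where it was at the start of the episode above 0.015 m).
It also fails if it takes over 64 s, if anything falls off the work surface, if the arm or the gripper's body presses on something with over 40 N, if the wrist force passes 120 N, or if a joint passes its speed limit or range.

## Working session

There is one attempt and no reset: what is moved stays moved. The work goes in short steps, Python scripts to look and compute and a shell command to move; the robot and the scene stay as the last step left them, time stands still between calls to the robot, and variables do not carry over. Pictures are saved under pics/ and viewed, about 8 in all and at most 12, crops included, and the job is handed in when it is done.

```bash
ls; mkdir -p pics; cat > h.py <<'E'
import numpy as np, cv2
from rig import status, imaging, sign_off
def snap(n):
    s=imaging.snapshot(n); s['f']=240/np.tan(np.radians(s['vfov'])/2); return s
def ray(s,u,v,z):
    E=np.array(s['extrinsics']);R=E[:3,:3];c=-R.T@E[:3,3]
    d=R.T@np.array([(u-s['cx'])/s['f'],(v-s['cy'])/s['f'],1.]);return c+d*(z-c[2])/d[2]
def cloud(s):
    E=np.array(s['extrinsics']);R=E[:3,:3];c=-R.T@E[:3,3]
    v,u=np.mgrid[:480,:640];d=s['depth']
    P=np.stack([(u-s['cx'])/s['f']*d,(v-s['cy'])/s['f']*d,d],-1);return P@R+c
def save(s,n): cv2.imwrite('pics/'+n,s['frame'][:,:,::-1])
E
python3 - <<'E'
from h import *
for n in("top","scene"):
    s=snap(n);save(s,n+'0.png');print(n,s['vfov'],s['cx'],s['cy'],np.round(s['extrinsics'],3).tolist())
print(status.sense())
E
```

```text
pics
top 56.473509638074574 327.0087363559793 242.92398018289364 [[-0.023, -1.0, -0.016, 0.009], [-0.997, 0.024, -0.08, 0.541], [0.08, 0.014, -0.997, 0.824], [0.0, 0.0, 0.0, 1.0]]
scene 48.397631105034606 328.3363171848687 233.771666226601 [[-0.783, 0.622, 0.004, 0.455], [0.504, 0.637, -0.584, -0.205], [-0.366, -0.455, -0.812, 1.059], [0.0, 0.0, 0.0, 1.0]]
{'t': 0.1, 'joint_positions': array([ 1.10400188e+00,  1.50908899e-01,  1.43793029e+00, -2.05935037e-06,
        1.55383698e+00, -1.33995484e-01]), 'joint_velocities': array([ 0.00141411, -0.0010717 , -0.00226143, -0.00063223, -0.00031753,
        0.00124038]), 'joint_torque': array([ 3.93852315e-03, -7.14372969e+01, -5.71794033e+01, -1.31907118e-04,
        7.28776358e-03,  5.35347954e-05]), 'position': array([0.18776126, 0.54324205, 0.23076954]), 'tcp_rot': array([ 0.69770592, -0.11723259,  0.11700728, -0.69697364]), 'wrist_force': array([-0.28320627,  0.01943167,  0.16911119]), 'moment': array([0.06527025, 0.03153584, 0.00547434]), 'opening': 0.08510190349246245}
```

View pics/top0.png

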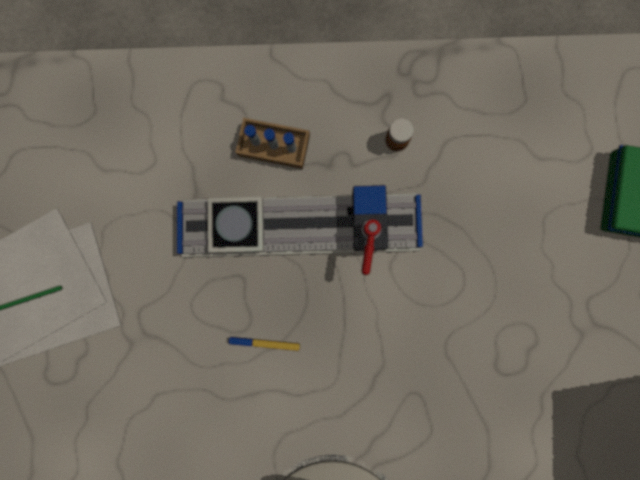

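View pics/scene0.png

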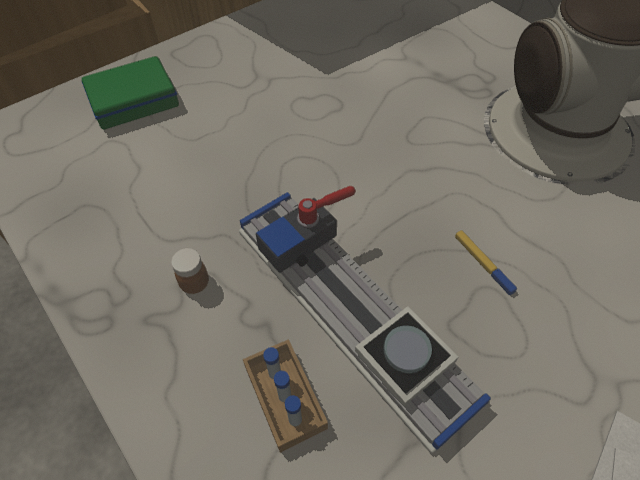

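The top view shows the rail running left–right, with world +y to the left. The carriage is at (235,224), the stop at (370,217), the lever hub at (372,229) and the lever tip at (367,272). The scene view agrees. Next I'll measure these by casting rays and checking against depth.

```bash
python3 - <<'E'
from h import *
out={}
for n in("top","scene"):
    s=snap(n);P=cloud(s);hsv=cv2.cvtColor(s['frame'],cv2.COLOR_RGB2HSV);H,S,V=[hsv[:,:,i].astype(int) for i in range(3)]
    red=((H<6)|(H>172))&(S>150)&(V>70)
    k,lab,st,ce=cv2.connectedComponentsWithStats(red.astype(np.uint8));i=1+np.argmax(st[1:,4]);m=lab==i
    v,u=np.nonzero(m);Q=np.array([ray(s,a,b,.106) for a,b in zip(u,v)])[:,:2]
    print(n,'red',st[i],'z pct',np.percentile(P[m][:,2],[5,50,95]).round(4),'rect',cv2.minAreaRect(Q.astype(np.float32)*1000))
    blue=(H>100)&(H<130)&(S>130)&(V>40)
    k,lab,st,ce=cv2.connectedComponentsWithStats(blue.astype(np.uint8))
    for i in range(1,k):
        if st[i,4]>60:
            q=P[lab==i];q=q[np.isfinite(q).all(1)];z=np.median(q[:,2])
            v,u=np.nonzero(lab==i);Q=np.array([ray(s,a,b,z) for a,b in zip(u,v)])[:,:2]
            print(n,'blue',st[i],'z',z.round(4),cv2.minAreaRect(Q.astype(np.float32)*1000))
    x,y,z=P[...,0],P[...,1],P[...,2];reg=(x>.36)&(x<.62)&(y>-.25)&(y<.35)
    for a,b in((.018,.034),(.046,.056),(.060,.068),(.076,.086)):
        mm=(reg&(z>a)&(z<b)).astype(np.uint8);mm=cv2.morphologyEx(mm,cv2.MORPH_OPEN,np.ones((3,3)))
        k,lab,st,ce=cv2.connectedComponentsWithStats(mm)
        for i in range(1,k):
            if st[i,4]>150: print(n,a,st[i],'z',np.median(z[lab==i]).round(4),cv2.minAreaRect((P[lab==i][:,:2]*1000).astype(np.float32)))
E
```

```text
top red [363 220  18  54 384] z pct [0.1093 0.1127 0.1154] rect ((526.4650268554688, -80.08879852294922), (25.742034912109375, 91.28596496582031), 85.39669799804688)
top blue [245 125  10  12  93] z 0.0725 ((745.471435546875, 132.0931396484375), (16.42076301574707, 20.62236213684082), 89.44605255126953)
top blue [265 129   9  12  85] z 0.0725 ((737.0513916015625, 96.65666198730469), (14.569121360778809, 20.524431228637695), 89.25088500976562)
top blue [284 133   9  12  84] z 0.0725 ((728.659423828125, 62.21796798706055), (14.535943031311035, 20.459468841552734), 89.05587768554688)
top blue [353 186  33  29 864] z 0.081 ((610.9352416992188, -80.48590850830078), (48.952213287353516, 56.67223358154297), 0.8769163489341736)
top blue [416 196   6  50 194] z 0.0308 ((578.5520629882812, -175.42002868652344), (92.58992004394531, 7.780487537384033), 0.10794728994369507)
top blue [177 202   5  51 222] z 0.0315 ((577.2506103515625, 274.5904235839844), (94.9443359375, 7.6025919914245605), 0.19828270375728607)
top blue [229 338  23   7 123] z 0.0126 ((360.4109802246094, 164.97940063476562), (41.4
[... 2288 characters left out ...]
72.5858764648438, 25.126602172851562), (95.32775115966797, 168.45753479003906), 0.3543672561645508)
scene 0.018 [ 407  364   83   80 3311] z 0.0283 ((572.2078857421875, 246.6647491455078), (95.55115509033203, 66.4875717163086), 0.11056943237781525)
scene 0.046 [ 360  307   98   92 2973] z 0.0517 ((572.1563110351562, 164.80044555664062), (95.65242767333984, 100.93431091308594), 0.07065793871879578)
scene 0.06 [ 384  325   48   46 1695] z 0.0647 ((576.0490112304688, 165.1915283203125), (63.76070022583008, 63.56111526489258), 36.949527740478516)
scene 0.076 [ 266  207   71   46 1548] z 0.0811 ((571.0250244140625, -81.57904052734375), (97.90507507324219, 61.066932678222656), 0.08760479092597961)
```

```bash
cat >> h.py <<'E'
from scipy.spatial.transform import Rotation as Ro
def rel(p,yaw=None):
    s=status.sense();R=Ro.from_quat(s['tcp_rot']).as_matrix();c=np.arctan2(R[1,0],R[0,0])
    print('t',round(s['t'],2),'pos',(s['position']*1000).round(1),'yaw',c.round(3),'F',s['wrist_force'].round(2),'shift',(R.T@(np.array(p)-s['position'])*1000).round(1),'turn',None if yaw is None else round(c-yaw,3))
E
python3 -m handwheel '[[[35,0,-33,0],[70,0,-66,0],[105,0,-99,0],[140,0,-132,0],[175,0,-165,0],[210,0,-198,0],[245,0,-231,0],[280,0,-264,0],[315,0,-297,0],[350,0,-330,0]]]' 0.45 20
python3 -c "from h import *;rel([.504,-.071,.16],-.2)"
```

```text
t: 1.2
position: [0.4112, 0.1153, 0.2315]
tcp_rot: [-0.697, 0.117, -0.117, 0.697]
wrist_force: [1.4, 0.4, 0.2]
opening: 0.0386
t 1.2 pos [411.2 115.3 231.5] yaw -0.333 F [1.44 0.35 0.21] shift [ 148.5   71.5 -145.7] turn -0.133
```

```bash

python3 -m handwheel '[[[25,10,-24,-0.03],[50,20,-48,-0.06],[75,30,-72,-0.1],[100,40,-97,-0.13],[125,50,-121,-0.13],[148,55,-146,-0.13],[148,60,-146,-0.13],[148,65,-146,-0.13],[148,70,-146,-0.13],[148,70,-146,-0.13]]]'
python3 - <<'E'
from h import *
rel([.504,-.071,.092],-.2)
s=snap('wrist');save(s,'w1.png')
hsv=cv2.cvtColor(s['frame'],cv2.COLOR_RGB2HSV);m=((hsv[...,0]<6)|(hsv[...,0]>172))&(hsv[...,1]>150)&(hsv[...,2]>70)
v,u=np.nonzero(m);Q=np.array([ray(s,a,b,.106) for a,b in zip(u,v)])[:,:2]*1000
print(m.sum(),cv2.minAreaRect(Q.astype(np.float32)),Q.min(0),Q.max(0))
for x in range(470,575,10):
    q=Q[abs(Q[:,0]-x)<1.5]
    if len(q): print(x,q[:,1].min().round(1),q[:,1].max().round(1),q[:,1].mean().round(1))
E
```

```text
t: 2.2
position: [0.5026, -0.0683, 0.1608]
tcp_rot: [-0.703, 0.071, -0.071, 0.704]
wrist_force: [-0.1, 0.5, -0.4]
opening: 0.0383
t 2.2 pos [502.6 -68.3 160.8] yaw -0.202 F [-0.12  0.54 -0.39] shift [ 2.  68.8 -2.4] turn -0.002
5541 ((528.7910766601562, -76.95674896240234), (27.729230880737305, 99.50889587402344), 78.38481140136719) [479.22498909 -98.07737882] [577.51999241 -63.82171006]
480 -75.4 -66.0 -70.9
490 -78.0 -63.8 -70.9
500 -80.2 -64.7 -72.5
510 -82.3 -66.1 -74.1
520 -83.5 -68.1 -75.8
530 -84.2 -70.1 -77.2
540 -90.6 -70.0 -80.3
550 -93.9 -68.8 -81.3
560 -97.7 -69.9 -83.4
570 -97.3 -71.0 -83.9
```

View pics/w1.png

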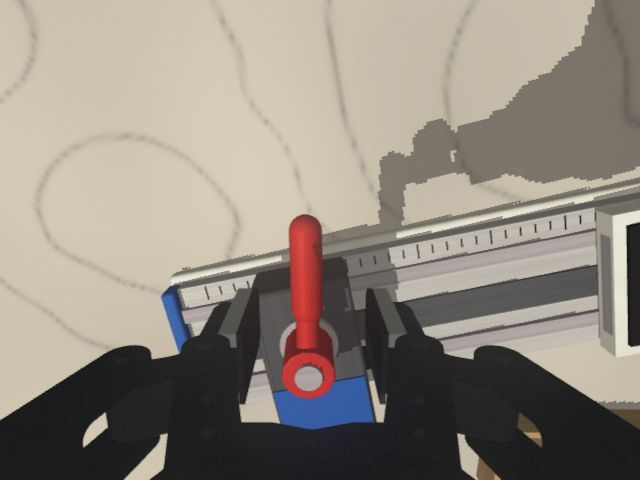

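Wrist view: the red arm runs from (305,225) to the hub at (308,375), and lies centred between the open jaws. I'll descend over it now.

```bash

python3 -m handwheel '[[[2,10,-2,0],[4,20,-4,0],[4,30,-4,0],[4,40,-4,0],[4,50,-4,0],[4,60,-4,0],[4,65,-4,0],[4,69,-4,0],[4,69,-4,0],[4,69,-4,0]]]'
python3 -c "from h import *;rel([.506,-.0735,.092],-.17)"
```

```text
t: 3.25
position: [0.5063, -0.0739, 0.0926]
tcp_rot: [0.704, -0.071, 0.072, -0.703]
wrist_force: [-0.1, -0.9, 0.7]
opening: 0.0384
t 3.25 pos [506.3 -73.9  92.6] yaw -0.203 F [-0.09 -0.91  0.71] shift [-0.4  0.6  0.4] turn -0.033
```

```bash

python3 -m handwheel '[[[0,0,-10,0],[2.1,0,-18,-0.15],[5.4,0,-25.5,-0.3],[9.7,0,-32.5,-0.45],[15.1,0,-38.7,-0.6],[21.3,0,-44.1,-0.75],[28.3,0,-48.5,-0.9],[35.8,0,-51.8,-1.05],[43.8,0,-53.9,-1.2],[43.8,0,-53.9,-1.2]]]'
python3 - <<'E'
from h import *
rel([.506,-.0735,.092],-.17)
s=snap('wrist');save(s,'w2.png')
E
```

```text
t: 4.25
position: [0.5484, -0.1044, 0.0908]
tcp_rot: [0.64, 0.314, -0.334, -0.617]
wrist_force: [-0.1, 0.8, 0.2]
opening: 0.0384
t 4.25 pos [ 548.4 -104.4   90.8] yaw 0.952 F [-0.08  0.79  0.21] shift [ 0.6 -2.  52.4] turn 1.122
```

View pics/w2.png

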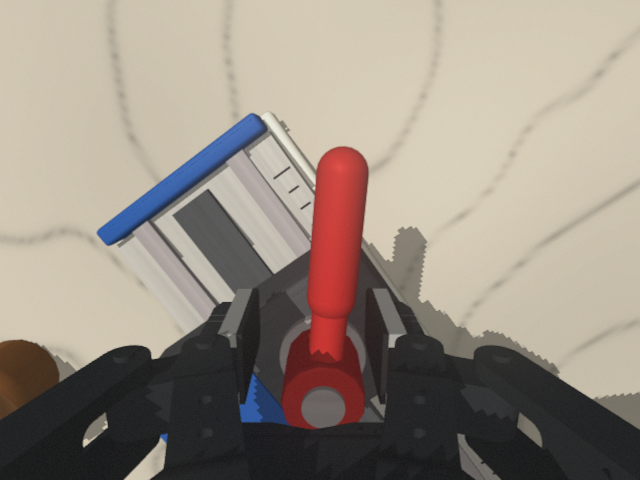

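Wrist view: the arm now runs from (340,165) to the hub at (323,405), so the lever sits about 0.08 rad off the tool axis. That makes it roughly 0.5 to 0.6, which is loose. The tool lagged its arc, so I'll lift and check from the top camera.

```bash

python3 -m handwheel '[[[0,-8,0,0],[0,-16,0,0],[0,-24,0,0],[0,-36,0,0],[0,-48,0,0],[0,-60,0,0],[0,-60,0,0],[0,-60,0,0],[0,-60,0,0],[0,-60,0,0]]]' 0
python3 - <<'E'
from h import *
rel([.612,-.15,.15],0)
s=snap('scene');save(s,'s2.png')
E
```

```text
t: 5.3
position: [0.5477, -0.1032, 0.1501]
tcp_rot: [0.64, 0.312, -0.333, -0.618]
wrist_force: [-0.1, 0.3, 0.5]
opening: -0.0002
t 5.3 pos [ 547.7 -103.2  150.1] yaw 0.948 F [-0.07  0.29  0.48] shift [ -0.5   1.2 -79.6] turn 0.948
```

View pics/s2.png

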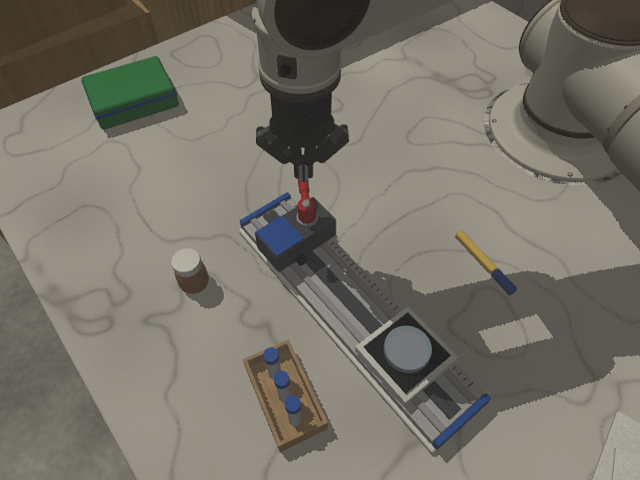

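Scene view: the stop still stands at its old place (295,235), with the lever pointing back toward the gripper. The carriage and bystanders are unmoved. Next I'll go behind the stop.

```bash

python3 -m handwheel '[[[0,0,-10,0.12],[0,0,-20,0.24],[0,0,-30,0.36],[0,0,-40,0.48],[0,0,-50,0.6],[0,0,-60,0.72],[0,0,-70,0.84],[0,0,-80,0.94],[0,0,-80,0.948],[0,0,-80,0.948]]]'
python3 -c "from h import *;rel([.612,-.15,.055],0)"
```

```text
t: 6.35
position: [0.6126, -0.1498, 0.1514]
tcp_rot: [0.721, -0.003, -0.005, -0.693]
wrist_force: [-0.1, -1.2, 0.6]
opening: -0.0001
t 6.35 pos [ 612.6 -149.8  151.4] yaw 0.002 F [-0.14 -1.23  0.58] shift [ 0.6 96.3  3.7] turn 0.002
```

```bash

python3 -m handwheel '[[[0,12,0,0],[0,24,1,0],[0,36,1,0],[0,48,2,0],[0,60,2,0],[0,72,3,0],[0,84,3,0],[0,96,4,0],[0,96,4,0],[0,96,4,0]]]'
python3 -c "from h import *;rel([.612,-.0,.055],0);rel([.612,-.0275+.057,.055],0)"
```

```text
t: 7.35
position: [0.6118, -0.1498, 0.0557]
tcp_rot: [0.721, -0.004, -0.004, -0.693]
wrist_force: [-1.0, -0.4, -0.4]
opening: -0.0004
t 7.35 pos [ 611.8 -149.8   55.7] yaw -0.0 F [-0.96 -0.4  -0.37] shift [ 1.000e-01 -5.400e+00  1.497e+02] turn -0.0
t 7.35 pos [ 611.8 -149.8   55.7] yaw -0.0 F [-0.96 -0.4  -0.37] shift [ 1.000e-01 -6.600e+00  1.792e+02] turn -0.0
```

```bash

python3 -m handwheel '[[[0,0,6,0],[0,-1,12,0],[0,-1,18,0],[0,-1,24,0],[0,-1,32,0],[0,-2,40,0],[0,-2,48,0],[0,-2,56,0],[0,-2,64,0],[0,-3,72,0]]]'
python3 -m handwheel '[[[0,0,8,0],[0,-1,16,0],[0,-1,24,0],[0,-1,32,0],[0,-1,40,0],[0,-2,48,0],[0,-2,56,0],[0,-2,63,0],[0,-2,68,0],[0,-3,71,0]]]'
python3 - <<'E'
from h import *
rel([.612,.03,.055],0)
s=snap('scene');save(s,'s3.png');P=cloud(s);z=P[...,2];x=P[...,0];y=P[...,1]
t=snap('top');save(t,'t3.png')
for n,c,q in(('scene',s,P),('top',t,cloud(t))):
  x,y,z=q[...,0],q[...,1],q[...,2]
  f=(x>.53)&(x<.62)&(z>.047)&(z<.056)&(y>.08)&(y<.25);b=(x>.53)&(x<.60)&(z>.076)&(z<.086)&(y>-.15)&(y<.12)
  print(n,'carr ymin',np.percentile(y[f],[1,3,99]).round(4) if f.any() else 0,'stop ymin/max',np.percentile(y[b],[1,97,99]).round(4))
E
```

```text
t: 8.35
position: [0.6117, -0.077, 0.0556]
tcp_rot: [0.721, -0.004, -0.004, -0.693]
wrist_force: [1.5, -2.9, -1.9]
opening: -0.0001
t: 9.35
position: [0.6117, -0.0062, 0.0557]
tcp_rot: [0.721, -0.004, -0.004, -0.693]
wrist_force: [0.2, -3.4, -1.8]
opening: -0.0003
t 9.35 pos [611.7  -6.2  55.7] yaw 0.0 F [ 0.19 -3.4  -1.82] shift [ 0.3 -0.8 36.2] turn 0.0
scene carr ymin [0.1155 0.1169 0.2146] stop ymin/max [0.0103 0.0677 0.0682]
top carr ymin [0.1155 0.117  0.2133] stop ymin/max [0.009  0.066  0.0673]
```

View pics/s3.png

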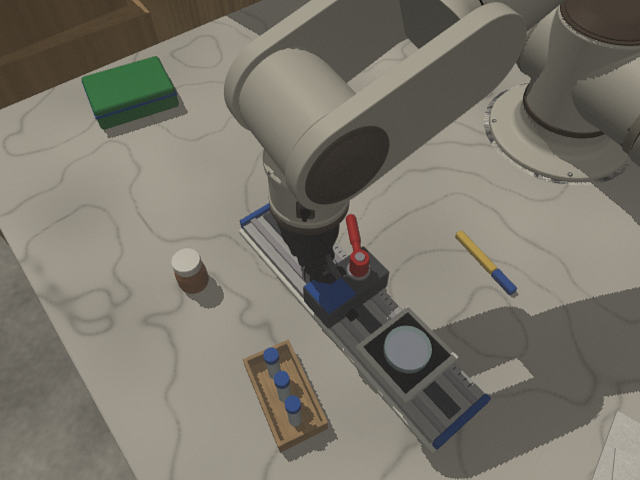

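Scene view: the stop, at (345,290), slides freely at about 3.4 N, and the lever points back. The remaining gap is about 37 mm. I'll push most of it, then creep.

```bash

python3 -m handwheel '[[[0,0,4,0],[0,0,8,0],[0,0,12,0],[0,0,16,0],[0,0,20,0],[0,0,24,0],[0,0,27,0],[0,0,29,0],[0,0,30,0],[0,0,31,0]]]'
python3 -m handwheel '[[[0,0,0.3,0],[0,0,0.6,0],[0,0,0.9,0],[0,0,1.2,0],[0,0,1.5,0],[0,0,1.8,0],[0,0,2.1,0],[0,0,2.4,0],[0,0,2.7,0],[0,0,3,0]]]'
```

```text
t: 10.45
position: [0.6118, 0.0243, 0.0546]
tcp_rot: [0.721, -0.004, -0.004, -0.692]
wrist_force: [0.4, -2.6, 2.2]
opening: 0.0001
t: 11.45
position: [0.6118, 0.0273, 0.0545]
tcp_rot: [0.721, -0.004, -0.004, -0.692]
wrist_force: [-0.0, -2.5, 2.6]
opening: 0.0
```

```bash

python3 -m handwheel '[[[0,0,0.2,0],[0,0,0.3,0],[0,0,0.5,0],[0,0,0.6,0],[0,0,0.8,0],[0,0,0.9,0],[0,0,1.1,0],[0,0,1.2,0],[0,0,1.4,0],[0,0,1.5,0]]]'
```

```text
t: 12.45
position: [0.6118, 0.0288, 0.0544]
tcp_rot: [0.721, -0.004, -0.004, -0.693]
wrist_force: [0.2, -3.0, 3.0]
opening: 0.0001
```

```bash

python3 -m handwheel '[[[0,0,0.1,0],[0,0,0.2,0],[0,0,0.3,0],[0,0,0.4,0],[0,0,0.5,0],[0,0,0.6,0],[0,0,0.7,0],[0,0,0.8,0],[0,0,0.9,0],[0,0,1,0]]]'
```

```text
t: 13.45
position: [0.6118, 0.0298, 0.0544]
tcp_rot: [0.721, -0.004, -0.004, -0.692]
wrist_force: [0.4, -2.6, 1.7]
opening: -0.0004
```

```bash

python3 -m handwheel '[[[0,0,0.1,0],[0,0,0.2,0],[0,0,0.3,0],[0,0,0.4,0],[0,0,0.5,0],[0,0,0.6,0],[0,0,0.7,0],[0,0,0.8,0],[0,0,0.9,0],[0,0,1,0]]]'
```

```text
t: 14.45
position: [0.6118, 0.0307, 0.0544]
tcp_rot: [0.721, -0.004, -0.004, -0.692]
wrist_force: [0.0, -3.7, 1.2]
opening: -0.0001
```

```bash

python3 - <<'E'
from h import *
for n in('scene','top'):
  q=cloud(snap(n));x,y,z=q[...,0],q[...,1],q[...,2]
  f=(x>.53)&(x<.62)&(z>.047)&(z<.056)&(y>.08)&(y<.25);b=(x>.53)&(x<.60)&(z>.076)&(z<.086)&(y>-.15)&(y<.12)
  print(n,'carr',np.percentile(y[f],[1,3,99]).round(4),'stop',np.percentile(y[b],[1,97,99]).round(4))
print(status.sense()['wrist_force'])
E
```

```text
scene carr [0.1045 0.1051 0.2146] stop [0.0465 0.1046 0.105 ]
top carr [0.1112 0.1147 0.1626] stop [0.0446 0.1028 0.1035]
[-0.89649431 -2.86724876  2.15529814]
```

```bash

python3 -m handwheel '[[[0,0,0.1,0],[0,0,0.2,0],[0,0,0.3,0],[0,0,0.4,0],[0,0,0.5,0],[0,0,0.6,0],[0,0,0.7,0],[0,0,0.8,0],[0,0,0.9,0],[0,0,1,0]]]'
```

```text
t: 15.55
position: [0.6118, 0.0309, 0.0544]
tcp_rot: [0.722, -0.004, -0.004, -0.692]
wrist_force: [-0.4, -11.5, 3.2]
opening: -0.0001
```

```bash

python3 -m handwheel '[[[0,0,0.1,0],[0,0,0.2,0],[0,0,0.3,0],[0,0,0.4,0],[0,0,0.5,0],[0,0,0.6,0],[0,0,0.6,0],[0,0,0.6,0],[0,0,0.6,0],[0,0,0.6,0]]]'
```

```text
t: 16.55
position: [0.6118, 0.031, 0.0544]
tcp_rot: [0.722, -0.004, -0.004, -0.692]
wrist_force: [-0.9, -16.0, 2.8]
opening: 0.0
```

The nose touches the carriage: the force jumped to 11 N and then 16 N, the arm stopped at y ≈ 0.031, and the push stayed under the 20 N brake. Backing off and lifting.

```bash

python3 -m handwheel '[[[0,0,-6,0],[0,0,-14,0],[0,-10,-18,0],[0,-25,-18,0],[0,-40,-18,0],[0,-55,-18,0],[0,-70,-18,0],[0,-85,-18,0],[0,-100,-18,0],[0,-100,-18,0]]]' 0.5
python3 -c "from h import *;rel([.529,.030,.155],.9)"
```

```text
t: 17.55
position: [0.6138, 0.0186, 0.1575]
tcp_rot: [0.721, -0.003, -0.003, -0.692]
wrist_force: [0.8, -1.1, 0.5]
opening: 0.0428
t 17.55 pos [613.8  18.6 157.5] yaw 0.0 F [ 0.84 -1.13  0.51] shift [-84.8   2.7  11.5] turn -0.9
```

```bash

python3 -m handwheel '[[[-9,0,1,-0.09],[-18,0,2,-0.18],[-27,0,3,-0.27],[-36,0,4,-0.36],[-45,0,6,-0.45],[-54,0,8,-0.54],[-63,0,9,-0.63],[-72,0,10,-0.72],[-80,0,11,-0.81],[-85,0,11,-0.9]]]'
python3 - <<'E'
from h import *
rel([.529,.030,.092],.9)
s=snap('wrist');save(s,'w3.png')
hsv=cv2.cvtColor(s['frame'],cv2.COLOR_RGB2HSV);m=((hsv[...,0]<6)|(hsv[...,0]>172))&(hsv[...,1]>150)&(hsv[...,2]>70)
v,u=np.nonzero(m);Q=np.array([ray(s,a,b,.106) for a,b in zip(u,v)])*1000
vx,vy,x0,y0=cv2.fitLine(Q[:,:2].astype(np.float32),cv2.DIST_HUBER,0,.01,.01).ravel()
t=(Q[:,:2]-[x0,y0])@[vx,vy];print('dir',vx,vy,'yaw',np.arctan2(vy,vx),'ends',[x0+vx*t.min(),y0+vy*t.min()],[x0+vx*t.max(),y0+vy*t.max()])
n=snap('top');P=cloud(n);save(n,'t4.png')
E
```

```text
t: 18.55
position: [0.5272, 0.0296, 0.155]
tcp_rot: [0.647, 0.299, -0.319, -0.625]
wrist_force: [0.2, -0.2, -0.0]
opening: 0.0429
t 18.55 pos [527.2  29.6 155. ] yaw 0.904 F [ 0.25 -0.21 -0.  ] shift [ 3.9 62.9 -0.1] turn 0.004
dir 0.48846984 0.87258077 yaw 1.060461 ends [np.float64(516.7699439914484), np.float64(5.504864956689097)] [np.float64(566.0916608088897), np.float64(93.6109833489177)]
```

View pics/w3.png

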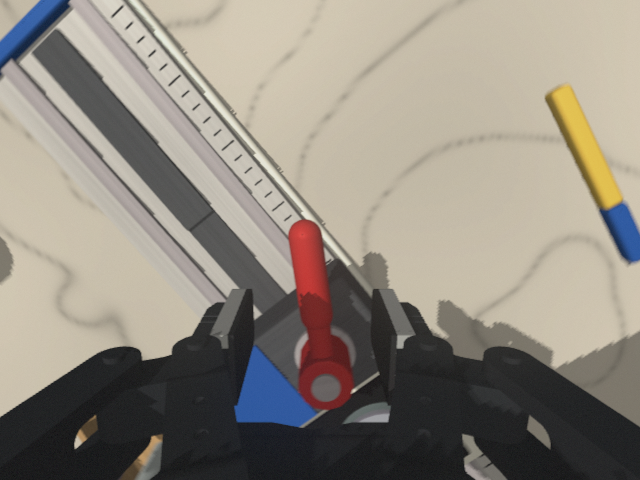

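Wrist view: the lever arm runs from (305,230) to the hub at (325,385), between the jaws at x ≈ 240 and 385. The lever angle is about 0.45 and the hub about (0.557, 0.0765). Descending over it.

```bash

python3 -m handwheel '[[[2,8,0,-0.03],[4,16,-1,-0.06],[5,24,-1,-0.09],[5,32,-1,-0.12],[5,40,-1,-0.14],[5,48,-1,-0.14],[5,56,-1,-0.14],[5,63,-1,-0.14],[5,63,-1,-0.14],[5,63,-1,-0.14]]]'
python3 - <<'E'
from h import *
s=status.sense();rel([.557,.0765,.092])
h=np.array([.557,.0765]);o=s['position'][:2]-h
R=Ro.from_quat(s['tcp_rot']).as_matrix()
print('r',np.hypot(*o),'y axis',R[:,1].round(3))
E
```

```text
t: 19.65
position: [0.5312, 0.0302, 0.0924]
tcp_rot: [0.624, 0.341, -0.362, -0.603]
wrist_force: [0.2, 0.2, -0.0]
opening: 0.0427
t 19.65 pos [531.2  30.2  92.4] yaw 1.04 F [ 0.18  0.22 -0.02] shift [53.  -1.8  1.2] turn None
r 0.05301139872852989 y axis [-0.011 -0.041 -0.999]
```

```bash

python3 -m handwheel '[[[0,0,0,0],[0,0,5,0],[0.3,0,7.7,0.05],[0.7,0,10.3,0.1],[1.2,0,12.9,0.15],[1.9,0,15.4,0.2],[2.7,0,18,0.25],[3.6,0,20.5,0.3],[4.6,0,22.9,0.35],[5.7,0,25.3,0.4]]]' 0.3
cat > f.py <<'E'
from h import *
s=status.sense();h=np.array([.557,.0765]);o=s['position'][:2]-h;R=Ro.from_quat(s['tcp_rot']).as_matrix();yaw=np.arctan2(R[1,0],R[0,0])
x=R[:2,0];zt=R[:2,2]
d=R.T@np.array([*(h-s['position'][:2]),0])*1000
F=s['wrist_force'];f=R.T@F
print('t',s['t'],'pos',s['position'].round(4),'yaw',yaw.round(3),'th_tool',(1.5-yaw).round(3),'r',np.hypot(*o).round(4),'hub in tool',d.round(1),'F tool',f.round(2),'M',(R.T@s['moment']).round(2),'open',s['opening'])
E
python3 f.py
```

```text
t: 20.65
position: [0.5122, 0.0481, 0.0922]
tcp_rot: [0.684, 0.214, -0.23, -0.659]
wrist_force: [1.0, -0.2, 1.5]
opening: 0.0254
t 20.65 pos [0.5122 0.0481 0.0922] yaw 0.638 th_tool 0.862 r 0.053 hub in tool [52.9 -1.6 -3.9] F tool [ 0.67 -1.48 -0.77] M [-0.24  0.01 -0.2 ] open 0.025364819796338027
```

```bash

python3 -m handwheel '[[[0.1,0,1.6,0.03],[0.3,0,3.2,0.06],[0.6,0,4.7,0.09],[0.9,0,6.3,0.12],[1.2,0,7.9,0.15],[1.6,0,9.4,0.18],[2,0,11,0.21],[2.5,0,12.5,0.24],[3,0,14,0.27],[3.6,0,15.5,0.3]]]'
python3 f.py
```

```text
t: 21.65
position: [0.5058, 0.0625, 0.0917]
tcp_rot: [0.711, 0.113, -0.125, -0.683]
wrist_force: [0.1, -1.8, 1.3]
opening: 0.0255
t 21.65 pos [0.5058 0.0625 0.0917] yaw 0.338 th_tool 1.162 r 0.0531 hub in tool [52.9 -1.1 -3.9] F tool [-0.56 -1.18 -1.74] M [-0.28 -0.04 -0.03] open 0.025510469082604115
```

```bash

python3 -m handwheel '[[[0.1,0,1.6,0.03],[0.3,0,3.2,0.06],[0.6,0,4.7,0.09],[0.9,0,6.3,0.12],[1.2,0,7.9,0.15],[1.6,0,9.4,0.18],[2,0,11,0.21],[2.5,0,12.5,0.24],[3,0,14,0.27],[3.6,0,15.5,0.3]]]'
python3 f.py
```

```text
t: 22.65
position: [0.504, 0.0783, 0.0911]
tcp_rot: [0.721, 0.01, -0.018, -0.692]
wrist_force: [0.8, -2.2, 1.0]
opening: 0.0259
t 22.65 pos [0.504  0.0783 0.0911] yaw 0.039 th_tool 1.461 r 0.053 hub in tool [52.9 -0.5 -3.9] F tool [ 0.74 -0.87 -2.3 ] M [-0.35 -0.02  0.03] open 0.025870570624892744
```

```bash

python3 -m handwheel '[[[0.1,0,1.1,0.02],[0.3,0,2.6,0.05],[0.4,0,4,0.075],[0.7,0,5.3,0.1],[0.9,0,6.6,0.125],[1.2,0,7.9,0.15],[1.5,0,9.2,0.175],[1.9,0,10.4,0.2],[2.2,0,11.7,0.225],[2.6,0,13,0.25]]]'
python3 f.py
```

```text
t: 23.65
position: [0.5061, 0.0914, 0.0901]
tcp_rot: [0.718, -0.077, 0.072, -0.688]
wrist_force: [-0.6, -3.7, 1.4]
opening: 0.0258
t 23.65 pos [0.5061 0.0914 0.0901] yaw -0.212 th_tool 1.712 r 0.053 hub in tool [52.9  0.  -3.9] F tool [ 0.23 -1.21 -3.77] M [-0.52 -0.06  0.08] open 0.025795126194752296
```

```bash

python3 -m handwheel '[[[0.1,0,1.1,0.02],[0.3,0,2.6,0.05],[0.4,0,4,0.075],[0.7,0,5.3,0.1],[0.9,0,6.6,0.125],[1.2,0,7.9,0.15],[1.5,0,9.2,0.175],[1.9,0,10.4,0.2],[2.2,0,11.7,0.225],[2.6,0,13,0.25]]]'
python3 f.py
```

```text
t: 24.65
position: [0.5114, 0.1036, 0.0895]
tcp_rot: [0.703, -0.162, 0.161, -0.673]
wrist_force: [-2.6, -4.3, 4.8]
opening: 0.0256
t 24.65 pos [0.5114 0.1036 0.0895] yaw -0.462 th_tool 1.962 r 0.0531 hub in tool [52.9  0.6 -4. ] F tool [-0.37 -4.56 -5.23] M [-0.83 -0.    0.07] open 0.025566001888887437
```

```bash

python3 -m handwheel '[[[0,-0.2,0.8,0.015],[0.1,-0.4,1.6,0.03],[0.2,-0.6,2.4,0.045],[0.3,-0.8,3.2,0.06],[0.4,-1,4,0.075],[0.6,-1,4.7,0.09],[0.7,-1,5.5,0.105],[0.9,-1,6.3,0.12],[1,-1,7.1,0.135],[1.2,-1,7.9,0.15]]]'
python3 f.py
```

```text
t: 25.65
position: [0.5159, 0.1102, 0.0901]
tcp_rot: [0.689, -0.212, 0.213, -0.659]
wrist_force: [-3.5, -3.4, -1.6]
opening: 0.0256
t 25.65 pos [0.5159 0.1102 0.0901] yaw -0.611 th_tool 2.111 r 0.0532 hub in tool [53.   0.9 -4. ] F tool [-0.95  1.77 -4.77] M [-0.69  0.02  0.05] open 0.025644999155352195
```

```bash
cat > lev.py <<'E'
from h import *
for n in('wrist','top','scene'):
    s=snap(n);save(s,'lv_%s.png'%n)
    hsv=cv2.cvtColor(s['frame'],cv2.COLOR_RGB2HSV);m=((hsv[...,0]<6)|(hsv[...,0]>172))&(hsv[...,1]>150)&(hsv[...,2]>70)
    v,u=np.nonzero(m)
    if len(u)<40: print(n,len(u));continue
    Q=np.array([ray(s,a,b,.106) for a,b in zip(u,v)])[:,:2]*1000
    vx,vy,x0,y0=cv2.fitLine(Q.astype(np.float32),cv2.DIST_HUBER,0,.01,.01).ravel()
    if vx<0: vx,vy=-vx,-vy
    t=(Q-[x0,y0])@[vx,vy];print(n,len(u),'yaw',np.arctan2(vy,vx).round(3),'theta',(1.5-np.arctan2(vy,vx)).round(3),'ends',np.round([x0+vx*t.min(),y0+vy*t.min(),x0+vx*t.max(),y0+vy*t.max()],1))
E
python3 lev.py; python3 f.py
```

```text
wrist 7721 yaw -0.564 theta 2.064 ends [491.8 119.5 546.5  84.9]
top 61 yaw 0.12 theta 1.38 ends [546.7  68.1 570.9  71. ]
scene 332 yaw -0.593 theta 2.093 ends [515.1 101.8 567.4  66.5]
t 25.8 pos [0.5159 0.1103 0.0902] yaw -0.61 th_tool 2.11 r 0.0532 hub in tool [53.   0.9 -4.1] F tool [-1.1   1.34 -3.08] M [-0.5  -0.07  0.12] open 0.025482646508858772
```

View pics/lv_wrist.png

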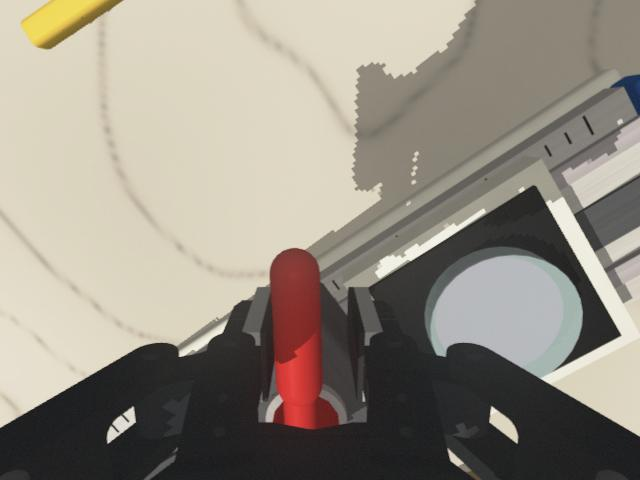

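Wrist view: the left finger bears on the arm at (272,340), and the lever angle is about 2.08. The torque is about 0.27 N m so far, so I'll continue in small steps.

```bash

python3 -m handwheel '[[[0.1,0,1.1,0.02],[0.2,0,2.1,0.04],[0.3,0,3.2,0.06],[0.5,0,4.2,0.08],[0.7,0,5.3,0.1],[0.9,0,6.3,0.12],[1.1,0,7.4,0.14],[1.3,0,8.4,0.16],[1.6,0,9.4,0.18],[1.9,0,10.4,0.2]]]'
python3 f.py
```

```text
t: 26.8
position: [0.5232, 0.1176, 0.09]
tcp_rot: [0.665, -0.277, 0.281, -0.635]
wrist_force: [-8.4, -3.6, 4.1]
opening: 0.0255
t 26.8 pos [0.5232 0.1176 0.09  ] yaw -0.811 th_tool 2.311 r 0.0532 hub in tool [53.1  1.3 -3.7] F tool [-3.11 -3.86 -8.74] M [-1.43 -0.09  0.43] open 0.025534897661987514
```

```bash

python3 -m handwheel '[[[0,0,0.5,0.01],[0.1,0,1.1,0.02],[0.1,0,1.6,0.03],[0.2,0,2.1,0.04],[0.2,0,2.6,0.05],[0.3,0,3.2,0.06],[0.4,0,3.7,0.07],[0.5,0,4.2,0.08],[0.6,0,4.7,0.09],[0.7,0,5.3,0.1]]]'
python3 f.py
```

```text
t: 27.8
position: [0.5275, 0.1206, 0.0897]
tcp_rot: [0.65, -0.308, 0.314, -0.62]
wrist_force: [-6.8, -3.8, 5.1]
opening: 0.0255
t 27.8 pos [0.5275 0.1206 0.0897] yaw -0.91 th_tool 2.41 r 0.053 hub in tool [52.9  1.5 -3.7] F tool [-1.   -4.88 -7.85] M [-1.26 -0.02  0.33] open 0.025539696180436215
```

```bash

python3 -m handwheel '[[[0,0,-2,0],[0,0,-4,0],[0,0,-4,0],[0,-8,-4,0],[0,-20,-4,0],[0,-35,-4,0],[0,-50,-4,0],[0,-70,-4,0],[0,-85,-4,0],[0,-100,-4,0]]]'
python3 -m handwheel '[[[-15,0,0,0],[-35,-10,0,0],[-60,-20,0,0],[-90,-30,0,0],[-120,-30,0,0],[-150,-30,0,0],[-180,-30,0,0],[-180,-30,0,0],[-180,-30,0,0],[-180,-30,0,0]]]'
python3 lev.py
python3 - <<'E'
from h import *
for n in('scene','top'):
  q=cloud(snap(n));x,y,z=q[...,0],q[...,1],q[...,2]
  g=(z>.060)&(z<.068)&(y>.12)&(y<.21)&(x>.53)&(x<.63);b=(x>.53)&(x<.60)&(z>.076)&(z<.086)&(y>-.15)&(y<.12)
  print(n,'dish',cv2.minAreaRect((q[g][:,:2]*1000).astype(np.float32))[:2] if g.any() else 0,'stop',np.percentile(y[b],[1,97,99]).round(4) if b.any() else 0)
print(status.sense()['wrist_force'])
E
```

```text
t: 28.8
position: [0.526, 0.1225, 0.1916]
tcp_rot: [0.65, -0.307, 0.314, -0.621]
wrist_force: [-0.1, 0.0, -0.8]
opening: 0.0255
t: 29.8
position: [0.4156, 0.2653, 0.215]
tcp_rot: [0.65, -0.308, 0.313, -0.62]
wrist_force: [0.3, 0.1, 0.0]
opening: 0.0256
wrist 0
top 432 yaw -0.848 theta 2.348 ends [505.4 135.8 565.8  67.4]
scene 457 yaw -0.825 theta 2.325 ends [500.1 133.9 563.   65.8]
scene dish ((575.9573974609375, 166.77796936035156), (63.80990982055664, 63.52341079711914)) stop [0.0484 0.1064 0.1068]
top dish ((578.3829956054688, 166.36703491210938), (63.33604049682617, 62.46879959106445)) stop [0.0466 0.1037 0.105 ]
[ 0.09738209 -0.65536384  0.91478246]
```

View pics/lv_scene.png

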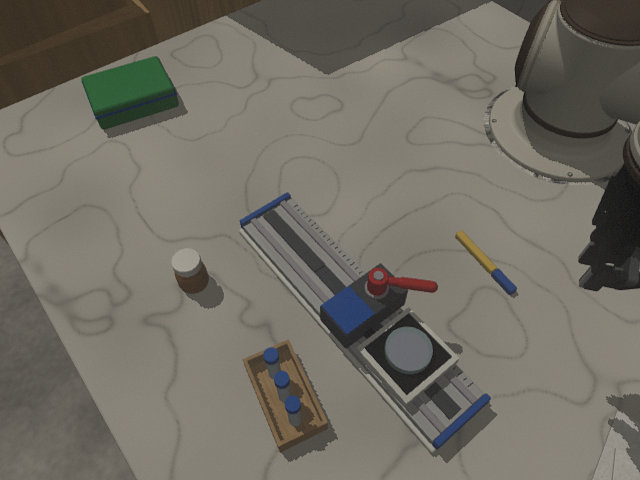

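Scene view: the lever now points toward the carriage, from the hub at (378,280) to the tip at (435,287), at an angle of about 2.34. The stop stands against the carriage and the bystanders are in place. I'll check the gap close up, since the dish reads about 1.8 mm further on than at the start.

```bash
python3 - <<'E'
from h import *
s=snap('wrist');E=np.array(s['extrinsics']);R=E[:3,:3];c=-R.T@E[:3,3]
q=status.sense();T=Ro.from_quat(q['tcp_rot']).as_matrix()
print('cam in tool',(T.T@(c-q['position'])*1000).round(1),'fwd in tool',(T.T@R[2]).round(3),'vfov',s['vfov'])
rel([.577,.1155,.3],0)
for n in('top','scene'):
    s=snap(n);f=s['frame'];E=np.array(s['extrinsics'])
    p=E[:3,:3]@[.585,.113,.045]+E[:3,3];u=int(s['cx']+s['f']*p[0]/p[2]);v=int(s['cy']+s['f']*p[1]/p[2])
    cv2.imwrite('pics/c_%s.png'%n,cv2.resize(f[v-30:v+30,u-40:u+40,::-1],(400,300),interpolation=cv2.INTER_CUBIC));print(n,u,v)
a=cv2.imread('pics/c_top.png');b=cv2.imread('pics/c_scene.png');cv2.imwrite('pics/c_both.png',np.hstack([a,b]))
E
```

```text
cam in tool [ -64.8 -142.8   -0.8] fwd in tool [0.26  0.966 0.001] vfov 59.276673865193544
t 30.1 pos [415.8 265.2 215. ] yaw -0.91 F [-0.13  0.11  0.45] shift [219.2 -80.6  32.7] turn -0.91
top 263 219
scene 375 329
```

View pics/c_both.png

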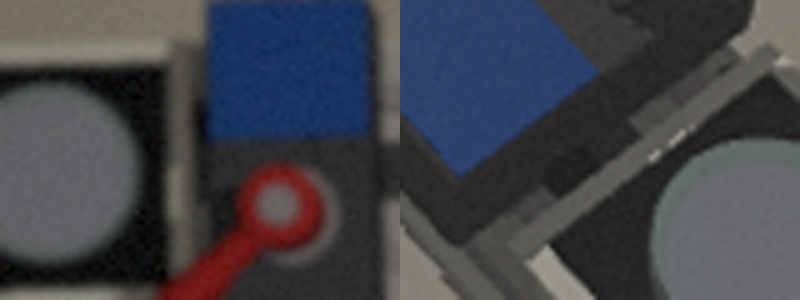

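```bash

python3 -m handwheel '[[[23,0,5,-0.09],[46,0,11,-0.18],[69,0,16,-0.27],[92,0,22,-0.36],[115,0,27,-0.45],[138,5,32,-0.54],[161,10,38,-0.63],[184,15,43,-0.72],[207,20,49,-0.81],[230,30,54,-0.9]]]' 0.7
python3 - <<'E'
from h import *
rel([.6,.116,.17],0)
s=snap('wrist');E=np.array(s['extrinsics']);print('cam',-E[:3,:3].T@E[:3,3])
p=E[:3,:3]@[.577,.1155,.042]+E[:3,3];u=int(s['cx']+s['f']*p[0]/p[2]);v=int(s['cy']+s['f']*p[1]/p[2]);print(u,v,'mm/px',p[2]/s['f']*1000)
c=s['frame'][max(v-75,0):v+75,max(u-100,0):u+100,::-1];cv2.imwrite('pics/gap.png',cv2.resize(c,None,fx=4,fy=4,interpolation=cv2.INTER_NEAREST))
np.save('gap.npy',s['frame'])
E
```

```text
t: 31.2
position: [0.6001, 0.1152, 0.1894]
tcp_rot: [0.721, -0.006, -0.001, -0.693]
wrist_force: [0.4, 0.7, -0.5]
opening: 0.0596
t 31.2 pos [600.1 115.2 189.4] yaw -0.007 F [ 0.36  0.68 -0.53] shift [ 0.1 19.3  1.6] turn -0.007
cam [0.53567213 0.12017725 0.33278322]
322 190 mm/px 0.691732138380566
```

View pics/gap.png

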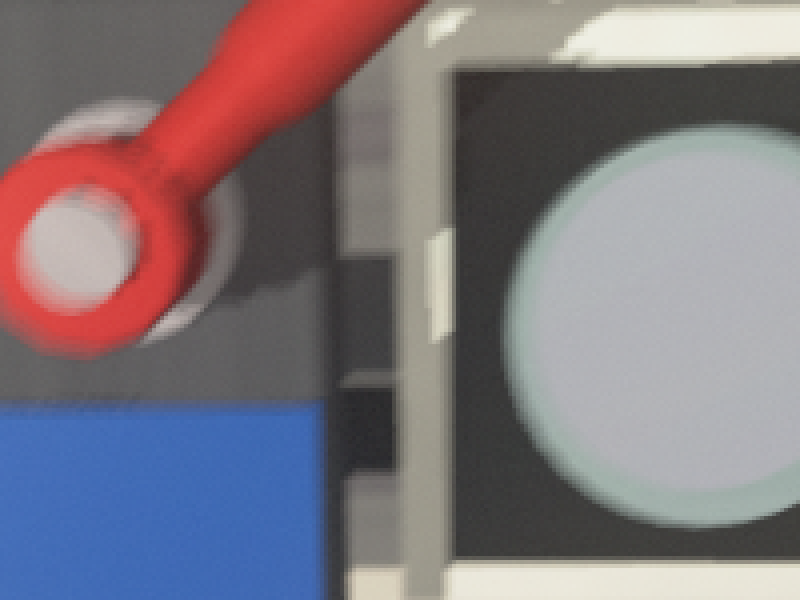

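Close-up: both dark areas between stop and carriage, at crop (370,310) and (370,430), run up to the carriage edge at about x = 397. I'll put numbers on the pixel profile.

```bash
python3 - <<'E'
import numpy as np
f=np.load('gap.npy').astype(int).sum(2)//3
for r in(165,172,185,190,195,200,205,209,215,222,228,236): print(r,f[r,300:336])
E
```

```text
165 [ 61  63  58  58  54  67  81  92 103 116 121 122 121 121 123 123 121 122
 121 125 131 137 142 150 155 155 155 152 154 156 156 147 132 123 108  79]
172 [ 63  60  58  56  54  61  77  91 101 116 125 123 124 121 124 122 123 122
 121 127 131 137 142 148 151 154 154 154 154 154 154 151 159 169 157 117]
185 [ 85  78  70  65  59  55  54  57  60  62  63  65  65  64  64  64  65  64
  64  74  93 113 128 144 148 151 150 150 166 181 194 203 203 197 167 115]
190 [ 85  79  73  65  58  53  54  57  59  62  62  62  62  65  65  64  63  62
  63  71  92 112 128 142 150 151 151 151 165 180 195 205 205 196 167 114]
195 [ 87  81  73  64  59  55  55  56  58  61  62  65  63  63  62  65  65  63
  63  67  87 111 130 143 151 152 153 153 152 168 194 206 205 196 167 115]
200 [ 85  81  73  67  61  57  53  57  59  62  64  62  65  61  66  62  65  63
  63  71  88 110 128 143 151 153 152 153 153 166 177 165 140 125 106  81]
205 [ 87  81  75  68  62  56  52  56  60  61  65  64  65  64  66  65  65  64
  65  67  86 110 128 142 153 154 154 153 154 154 154 147 137 126 108  81]
209 [ 90  83  77  68  62  56  52  62  79  87  92  91  94  95  92  93  93  93
  93  95 106 122 134 143 153 156 154 155 155 156 153 147 137 124 108  80]
215 [ 88  84  77  66  56  54  52  48  46  44  44  44  44  46  45  44  44  44
  46  46  72 101 118 138 148 153 154 153 153 152 152 150 138 124 106  80]
222 [103  95  86  71  58  53  50  47  48  47  45  45  45  45  42  46  48  48
  47  45  58  91 117 132 145 150 151 150 152 151 150 149 137 124 105  77]
228 [105  95  87  71  56  55  54  50  48  48  44  45  48  48  46  47  44  46
  44  47  63  92 117 134 145 151 151 149 149 151 148 148 137 122 108  78]
236 [108  97  89  72  57  56  56  64  82  96 106 111 110 110 110 108 108 108
 110 109 112 122 132 141 149 150 151 150 149 148 150 148 143 127 107  76]
```

The row-222 profile shows the nose staying dark (45) right up to the carriage edge at column 320. There is no lighter rail (about 110) in between, so the gap is well under 1 mm. Handing in.

```bash
python3 -c "
from rig import sign_off;print(sign_off())"
```

```text
the job is handed in; nothing more can be done
None
```

I loosened the lever, pushed the stop along the rail until its nose touched the carriage, then tightened the lever and handed the job in at about 31 s. No verdict was reported.

- **Loosening:** the lever went to about 0.45 rad, and the stop then slid at about 3 N.
- **Contact:** the push force jumped from 3 N to 11 N, then 16 N, while the arm stopped moving. That is below the carriage's 20 N brake.
- **Gap:** the last close-up shows the nose dark right up to the carriage edge, so the gap is under about 0.7 mm.
- **Tightening:** the lever finished at about 2.35 rad. The last two readings while it moved were 8.7 N and 7.9 N at 53 mm, or about 0.42–0.46 N m. That is inside the 0.35–0.7 range but below the 0.55 target, and each reading is uncertain by about 1 N.
- **Foot force:** it can't be read. I estimate 16–18 N.
- **Carriage:** the depth readings put it 1.6–2.0 mm further on than at the start, within the 4 mm limit and close to the 2 mm calibration error. It may have shifted slightly.
- **Bystanders:** the jar, tray and marker look unmoved in the last scene picture.
- **Motion fault:** during the loosening arc the arm hit its rate limit and the tool picked up a tilt of about 0.04 rad. It stayed tilted for the rest of the job, with no visible harm.

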